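# Set out the hi-lok size samples along the rail

### The job

The four titanium hi-lok pins that serve as size samples have been left about on the ledge: stand them back on the sample rail in order of size, one in the middle of each rubber pad, the smallest on the red pad and the largest at the far end of the row. They stand as they do now, upright on their heads. Leave the parts cup and the copper washers where they are.

Things in the scene. Friction and masses are not known exactly. Their poses are not given: they have to be found in the camera images.
- pin_13_center (a point): the smallest of four blue-grey anodised titanium hi-lok pins, loose, standing upright on its flat round head, threaded end up: plain round shank 13 mm in diameter, head 20 mm in diameter and 4 mm thick, 42 mm tall over all. Its point lies on the axis, half-way up (21 mm above its underside); z points up along the shank
- pin_16_center (a point): the second smallest of four blue-grey anodised titanium hi-lok pins, loose, standing upright on its flat round head, threaded end up: plain round shank 16 mm in diameter, head 26 mm in diameter and 5 mm thick, 56 mm tall over all. Its point lies on the axis, half-way up (28 mm above its underside); z points up along the shank
- pin_19_center (a point): the second largest of four blue-grey anodised titanium hi-lok pins, loose, standing upright on its flat round head, threaded end up: plain round shank 19 mm in diameter, head 32 mm in diameter and 6 mm thick, 72 mm tall over all. Its point lies on the axis, half-way up (36 mm above its underside); z points up along the shank
- pin_25_center (a point): the largest of four blue-grey anodised titanium hi-lok pins, loose, standing upright on its flat round head, threaded end up: plain round shank 25 mm in diameter, head 40 mm in diameter and 8 mm thick, 90 mm tall over all. Its point lies on the axis, half-way up (45 mm above its underside); z points up along the shank
- pad_red_top (a point): the red one of four round rubber pads in a straight row on the aluminium sample rail; it is the end pad at one end of the row, whichever that is at this start. 60 mm in diameter, 80 mm from centre to centre. The point is the centre of its flat top, 16 mm above the ledge; the rail (74 mm wide, 364 mm long, its top 4 mm below the pads', a 16 mm high end cap beyond each end pad) runs along the point's y axis, its x axis points across the rail
- pad_b_top (a point): one of the three black rubber pads of the row, else like the red one; one of the two in the middle of the row, either one, so tell by its distance from the red pad. The point is the centre of its flat top, 16 mm above the ledge; the rail (74 mm wide, 364 mm long, its top 4 mm below the pads', a 16 mm high end cap beyond each end pad) runs along the point's y axis, its x axis points across the rail
- pad_c_top (a point): one of the three black rubber pads of the row, else like the red one; one of the two in the middle of the row, either one, so tell by its distance from the red pad. The point is the centre of its flat top, 16 mm above the ledge; the rail (74 mm wide, 364 mm long, its top 4 mm below the pads', a 16 mm high end cap beyond each end pad) runs along the point's y axis, its x axis points across the rail
- pad_d_top (a point): one of the three black rubber pads of the row, else like the red one; the end pad farthest from the red one. The point is the centre of its flat top, 16 mm above the ledge; the rail (74 mm wide, 364 mm long, its top 4 mm below the pads', a 16 mm high end cap beyond each end pad) runs along the point's y axis, its x axis points across the rail
- cup_center (a point): bystander: olive plastic parts cup with collars in it, 72 mm in diameter at the rim, 60 mm tall, standing on the ledge. Its point lies on its axis, half-way up
- washers_center (a point): bystander: stack of copper crush washers, 40 mm in diameter, 23 mm tall, standing on the ledge. Its point is the middle of the stack

How it is judged:
By the outcome, as a careful person would: the job done as asked, in the order asked, and still so for the second after the job is handed in, with the robot touching nothing.
It also fails if it takes over 106 s, if anything falls off the work surface, if the arm or the gripper's body presses on something with over 40 N, if the wrist force passes 120 N, or if a joint passes its speed limit or range.

### The arm

A 7-joint arm with a two-finger parallel gripper is mounted at the origin on the work surface. World frame = base frame: x ahead of the robot, y to its left, z up, the work surface at z = 0. Lengths are in m, angles in rad, forces in N, time in s.
With the tool pointing down it reaches from about 0.425 to 1.025 m from the base axis. Payload 9.4 kg.
Tool frame: the origin (TCP) lies midway between the tips of the shut fingers; the grasp point (between the pads) lies 19 mm behind it; z points along the fingers, y is the direction in which the jaws open and shut (so a half turn about z gives the same grasp; the last joint's range is limited). The gripper opens to 93 mm and grips with 3 to 60 N. Pads are 15 mm wide; open, the fingers measure 128 mm over their backs; the gripper's body (75 mm by 188 mm) begins 65 mm behind the grasp point.
Start: joints at [1.185, 0.599, -0.003, 1.599, 0.002, 0.943, -0.08], TCP at [0.22, -0.691, 0.219] pointing down, gripper open.
Joint ranges: [-2.57, 2.57], [-0.35, 1.97], [-1.29, 1.29], [0.11, 2.56], [-1.05, 4.19], [0.11, 1.86], [-2.63, 2.63]. Speed limits (rad/s): [2.22, 2.22, 3.01, 3.01, 3.14, 3.14, 3.14].

### API

Orientations are given as a 3x3 rotation matrix whose columns are the frame's x, y, z axes.
In Python, from rig import read_state, eyes, order, models gives the robot as it stands.
- The arm moves only by the tool apply_moves, never from a script. Its argument "plan" is a list of rows, each a list of 2 entries, a list of its own where there are three numbers: the shift along the tool's x, y, z in units of 25 mm (1.0 is 25 mm), then the turn, a rotation vector about the tool's x, y, z in units of 5 degrees (1.0 is 5 degrees). A call has 1 to 20 rows; each row is the pose to reach, as a shift and turn from the pose commanded when the call began, along the tool's axes at that moment; what a row does not reach only later rows make up. A row lasts 1/10 s, in which the tool goes at most 50 mm and 8.59 degrees, less where a joint would pass 70% of its speed; a pose out of reach is approached as far as the arm can. A call with a gripper value outside its range is refused whole. "gripper" is the opening, from 0 (shut) to 1 (fully open), set as the call begins (left out, the last holds). The fingers move at their own pace and stop on an object; "grip_force" is the grip in N (left out, the last holds). Time passes only in rows, so rows that repeat a pose let the fingers close. It gives the time, the measured TCP pose, the force and the opening at its end, in the units of the state.
- read_state(): the state, without advancing time (a new reading comes with each control period).
- eyes.get_image(name): name is "side" or "top" or "wrist"; returns a dict with "image" (480x640x3 uint8, red, green, blue), "fx", "fy", "cx", "cy" (pixels), "extrinsics" (4x4, takes a point from camera to world coordinates); the wrist camera has in their place "tool_from_camera" (4x4, takes a point from camera to tool coordinates, whose origin is the TCP and whose axes are the flange's). Camera axes: x right, y up, looking along -z (the intrinsics and any distortion apply to the point x, -y, -z); pixel columns grow to the right and rows downward; lengths in m; the calibration is good to about 2 mm. A picture is of the moment at which its call begins: read the wrist's pose just before it. There is no depth.
- order.finish_job(): hands the job in, once; it reports no verdict.
Trained networks look in the newest picture that a camera, given by its name, has taken for a name from the list of things; names that differ only in an ending like _2 or _b are one class to them, and where a whole thing is asked for, a point or a joint stands for the part that bears it (a point fixed in the world has none). Each returns a list of dicts, best first, with "p" (0 to 1); they miss things now and then, are a little off and sometimes report something else, mostly with a low value. They report only what shows in the picture. A call takes as long as a camera call.
- models.search_frame(thing, camera): "box" ([left, top, width, height] in pixels, round what is visible of it).
The state is a dict: "time": time; "q": joint angles; "joint_vel": joint speeds; "effort": joint torques, N m; "tcp_pos": TCP position; "tcp_rot": TCP orientation; "ft_force": force on the tool from outside, world axes, zero at the start; "wrist_torque": the same for the moment, N m; "gripper_width": finger opening in m.
Only numpy, scipy, OpenCV 4.12 (cv2) and the standard library are available. Lean on these libraries where they do the work, as an engineer would, in place of code of your own. Each camera call takes 0.05 s, during which the arm holds its last target. There are 200 camera calls.

## Working session

There is one attempt and no reset: what is moved stays moved. The work goes in short steps, Python scripts to look and compute and a tool call to move; the robot and the scene stay as the last step left them, time stands still between calls to the robot, and variables do not carry over. Pictures are saved under pics/ and viewed, about 12 in all and at most 16, crops included, and the job is handed in when it is done.

Besides the shell and the picture viewer there is one more tool, called after ">>>" by a JSON object that holds its "op" and its "data", one argument or row to a line. apply_moves: Moves the arm, as the interface text tells. Its arguments: {"type":"object","properties":{"plan":{"type":"array"},"gripper":{"type":"number"},"grip_force":{"type":"number"}},"required":["plan"]}

```bash
ls; mkdir -p pics
cat > h.py <<'E'
import numpy as np, cv2
from rig import read_state, eyes, order, models
def shot(name,save=None):
    s=read_state(); d=eyes.get_image(name)
    if name=="wrist":
        T=np.eye(4);T[:3,:3]=np.array(s["tcp_rot"]).reshape(3,3);T[:3,3]=s["tcp_pos"]
        d["extrinsics"]=T@np.array(d["tool_from_camera"])
    if save: cv2.imwrite("pics/"+save,cv2.cvtColor(d["image"],cv2.COLOR_RGB2BGR))
    return d
def ray(d,u,v,z):
    E=np.array(d["extrinsics"])
    r=E[:3,:3]@np.array([(u-d["cx"])/d["fx"],-(v-d["cy"])/d["fy"],-1.]);o=E[:3,3]
    return o+r*(z-o[2])/r[2]
def proj(d,p):
    E=np.array(d["extrinsics"]);c=E[:3,:3].T@(np.asarray(p)-E[:3,3])
    return np.array([d["cx"]+d["fx"]*c[0]/-c[2], d["cy"]-d["fy"]*c[1]/-c[2]])
E
python3 - <<'E'
from h import *
s=read_state(); print(s)
for n in ["top","side","wrist"]:
    d=shot(n,n+"0.png"); print(n,{k:np.round(v,3).tolist() for k,v in d.items() if k!="image"})
    for t in ["pin_13_center","pin_16_center","pin_19_center","pin_25_center","pad_red_top","pad_b_top","pad_d_top","cup_center","washers_center"]:
        print(t,[(np.round(r["box"]).tolist(),round(r["p"],2)) for r in models.search_frame(t,n)])
E
```

```text
pics
{'time': 0.0, 'q': array([ 1.18529814,  0.60016613, -0.0024857 ,  1.60010483,  0.00180572,
        0.94286252, -0.07977846]), 'joint_vel': array([ 0.0001239 , -0.00041402, -0.0019864 , -0.0012237 , -0.00227115,
       -0.00114631,  0.00086099]), 'effort': array([ 7.68051414e-04, -7.65078163e+01,  1.49743930e+00, -2.52357012e+01,
       -5.24746184e-02,  1.69784669e-02,  1.68643442e-04]), 'tcp_pos': array([ 0.22014425, -0.6902806 ,  0.21774011]), 'tcp_rot': array([[ 9.52688549e-01,  3.03947570e-01, -6.34608897e-04],
       [ 3.03948180e-01, -9.52687533e-01,  1.40280315e-03],
       [-1.78205375e-04, -1.52932272e-03, -9.99998815e-01]]), 'ft_force': array([-0.22309022,  0.42965208,  0.08257982]), 'wrist_torque': array([ 0.03291391, -0.03195093, -0.00421304]), 'gripper_width': 0.09292130333202618}
top {'fx': 582.277, 'fy': 582.277, 'cx': 320.742, 'cy': 247.389, 'extrinsics': [[-0.023, 0.998, -0.061, 0.487], [-1.0, -0.023, -0.013, 0.005], [-0.015, 0.061, 0.998, 1.228], [0.0, 0.0, 0.0, 1.0]]}
pin_13_center [([445.0, 294.0, 12.0, 8.0], 0.45)]
pin_16_center []
pin_19_center [([355.0, 27
[... 840 characters left out ...]
ad_b_top [([262.0, 248.0, 29.0, 25.0], 0.77)]
pad_d_top [([321.0, 218.0, 27.0, 18.0], 0.97), ([316.0, 282.0, 22.0, 50.0], 0.55)]
cup_center [([156.0, 388.0, 49.0, 65.0], 0.82)]
washers_center [([450.0, 194.0, 17.0, 15.0], 0.76)]
wrist {'fx': 390.951, 'fy': 390.951, 'cx': 316.178, 'cy': 242.3, 'tool_from_camera': [[0.001, 0.958, 0.288, 0.08], [1.0, -0.001, -0.001, -0.0], [-0.001, 0.288, -0.958, -0.166], [0.0, 0.0, 0.0, 1.0]], 'extrinsics': [[0.305, 0.912, 0.274, 0.297], [-0.952, 0.292, 0.089, -0.666], [0.001, -0.288, 0.958, 0.384], [0.0, 0.0, 0.0, 1.0]]}
pin_13_center []
pin_16_center []
pin_19_center []
pin_25_center []
pad_red_top []
pad_b_top []
pad_d_top []
cup_center []
washers_center []
```

View pics/top0.png

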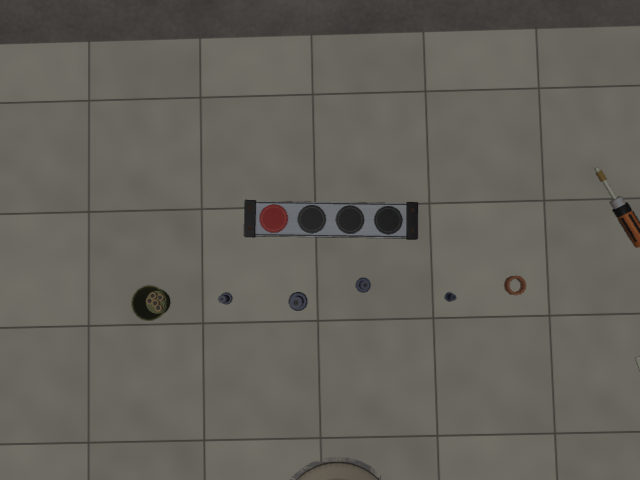

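View pics/side0.png

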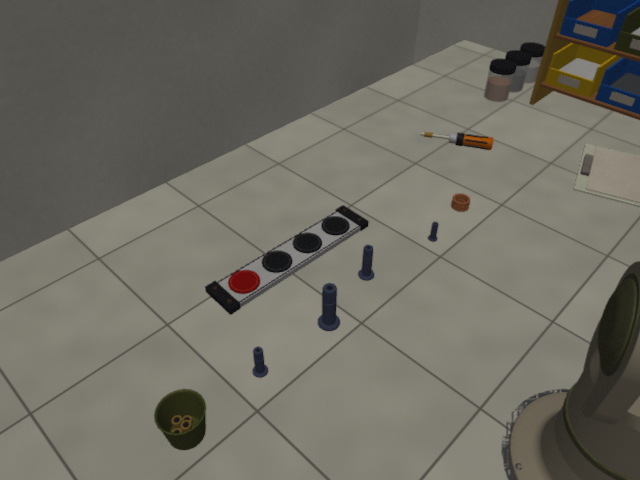

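Top view: red pad at (273,218), black pads at 312, 350 and 388 along the row. The pins are the 16 at (225,298), 25 at (297,301), 19 at (363,285) and 13 at (450,297). The cup is on the left and the washers on the right. The side view agrees.

```bash
cat >> h.py <<'E'
from scipy.optimize import minimize
PIN={13:(.013,.020,.004,.042),16:(.016,.026,.005,.056),19:(.019,.032,.006,.072),25:(.025,.040,.008,.090)}
def bluemask(d):
    h=cv2.cvtColor(d["image"],cv2.COLOR_RGB2HSV)
    return ((h[...,0]>100)&(h[...,0]<130)&(h[...,1]>60)).astype(np.uint8)
a=np.linspace(0,2*np.pi,40)
def sil(d,k,x,y,z0,S=4,win=None):
    sd,hd,ht,H=PIN[k]; u0,v0,w,h=win
    m=np.zeros((h*S,w*S),np.uint8)
    for r,za,zb in((hd/2,0,ht),(sd/2,0,H)):
        P=np.array([proj(d,(x+r*np.cos(t),y+r*np.sin(t),z0+z)) for z in(za,zb) for t in a])
        P=((P+.5-[u0,v0])*S*16).astype(np.int32)
        cv2.fillConvexPoly(m,cv2.convexHull(P),255,shift=4)
    return cv2.resize(m,(w,h),interpolation=cv2.INTER_AREA)/255.
def fitpin(ds,k,x,y,z0=0.):
    data=[]
    for d in ds:
        c=[proj(d,(x+dx,y+dy,z0+z)) for dx in(-.04,.04) for dy in(-.04,.04) for z in(0,PIN[k][3])]
        lo=np.floor(np.min(c,0)).astype(int);hi=np.ceil(np.max(c,0)).astype(int)
        lo=np.maximum(lo,0);hi=np.minimum(hi,[640,480]);w,h=hi-lo
        data.append((d,(lo[0],lo[1],w,h),bluemask(d)[lo[1]:hi[1],lo[0]:hi[0]]))
    def f(p,i=None): return sum(np.abs(sil(d,k,p[0],p[1],z0,win=w)-m).sum()/max(1,m.sum()) for d,w,m in data)
    r=minimize(f,[x,y],method="Nelder-Mead",options=dict(initial_simplex=[[x,y],[x+.006,y],[x,y+.006]],xatol=1e-4,fatol=1e-4))
    return r.x,r.fun
E
python3 - <<'E'
from h import *
t=shot("top");s=shot("side")
G={16:(225,298),25:(297,301),19:(363,285),13:(450,297)}
for k,(u,v) in G.items():
    p=ray(t,u,v,PIN[k][3]/3)
    for n,D in(("both",[t,s]),("top",[t]),("side",[s])):
        x,f=fitpin(D,k,*p[:2]); print(k,n,np.round(x,4),round(f,3))
# pads
im=t["image"].astype(int); hsv=cv2.cvtColor(t["image"],cv2.COLOR_RGB2HSV)
red=(hsv[...,1]>120)&((hsv[...,0]<8)|(hsv[...,0]>172))
blk=im.max(2)<60
for nm,d in(("top",t),("side",s)):
    hsv=cv2.cvtColor(d["image"],cv2.COLOR_RGB2HSV);v=d["image"].max(2)
    for mm,m in(("red",(hsv[...,1]>120)&((hsv[...,0]<8)|(hsv[...,0]>172))),("blk",v<60)):
        n,l,st,c=cv2.connectedComponentsWithStats(m.astype(np.uint8))
        for i in range(1,n):
            if 150<st[i,4]<2000:
                print(nm,mm,st[i].tolist(),np.round(c[i],1),np.round(ray(d,*c[i],.016),4))
E
```

```text
16 both [0.4641 0.2187] 35.578
16 top [0.4712 0.2086] 34.408
16 side [0.4602 0.2233] 0.395
25 both [0.4538 0.0721] 73.597
25 top [ 5.014e-01 -3.000e-04] 1.0
25 side [0.4519 0.0718] 0.317
19 both [ 0.4849 -0.0651] 62.744
19 top [ 0.4891 -0.0631] 62.272
19 side [ 0.483  -0.0648] 0.359
13 both [ 0.4541 -0.2451] 4.246
13 top [ 0.4541 -0.2415] 3.591
13 side [ 0.4529 -0.2454] 0.633
top red [260, 205, 28, 27, 588] [273.3 218. ] [0.6258 0.1188 0.016 ]
top blk [244, 200, 31, 37, 434] [250.4 217.4] [0.6281 0.1667 0.016 ]
top blk [389, 202, 30, 38, 446] [411.2 220. ] [ 0.6145 -0.1693  0.016 ]
top blk [612, 202, 25, 40, 287] [624.1 218.7] [ 0.6066 -0.6101  0.016 ]
top blk [298, 205, 28, 28, 610] [311.4 218.6] [0.6225 0.039  0.016 ]
top blk [336, 205, 28, 29, 611] [349.6 219.2] [ 0.6194 -0.0409  0.016 ]
top blk [374, 206, 29, 28, 614] [387.9 219.7] [ 0.6164 -0.1208  0.016 ]
top blk [132, 286, 38, 34, 679] [148.  302.7] [0.4547 0.3828 0.016 ]
side red [229, 270, 31, 24, 566] [243.7 281.3] [0.6224 0.1221 0.016 ]
side blk [609, 3, 31, 53, 834] [627.6  31. ] [ 0.6125 -1.7202  0.016 ]
side blk [490, 42, 55, 33, 926] [516.7  58.4] [ 0.7794 -1.1885  0.016 ]
side blk [610, 73, 30, 22, 424] [627.5  82.7] [ 0.4403 -1.2647  0.016 ]
side blk [336, 206, 32, 24, 282] [353.  216.8] [ 0.6052 -0.1652  0.016 ]
side blk [322, 217, 27, 18, 405] [334.9 225.3] [ 0.6131 -0.1169  0.016 ]
side blk [293, 233, 29, 20, 454] [306.8 242.5] [ 0.6163 -0.0372  0.016 ]
side blk [361, 249, 12, 28, 241] [366.7 262.7] [ 0.4912 -0.0774  0.016 ]
side blk [262, 251, 30, 21, 511] [276.5 261.1] [0.6195 0.0424 0.016 ]
side blk [206, 281, 35, 33, 527] [222.7 297.3] [0.6181 0.1744 0.016 ]
side blk [321, 290, 16, 36, 443] [328.8 308. ] [0.4635 0.0586 0.016 ]
side blk [254, 352, 12, 22, 190] [259.1 363. ] [0.4627 0.2219 0.016 ]
```

>>> {"op": "apply_moves", "data": {
  "plan": [
    [[14.3, -14.1, 0], [0, 0, -14]],
    [[14.3, -14.1, 0], [0, 0, -14]],
    [[14.3, -14.1, 0], [0, 0, -14]],
    [[14.3, -14.1, 0], [0, 0, -14]],
    [[14.3, -14.1, 0], [0, 0, -14]],
    [[14.3, -14.1, 0], [0, 0, -14]],
    [[14.3, -14.1, 0], [0, 0, -14]],
    [[14.3, -14.1, 0], [0, 0, -14]],
    [[14.3, -14.1, 0], [0, 0, -14]],
    [[14.3, -14.1, 0], [0, 0, -14]],
    [[14.3, -14.1, 0], [0, 0, -14]],
    [[14.3, -14.1, 0], [0, 0, -14]],
    [[14.3, -14.1, 0], [0, 0, -14]],
    [[14.3, -14.1, 0], [0, 0, -14]]
  ],
  "gripper": 1,
  "grip_force": 20
}}

```text
time: 3.0
tcp_pos: [0.453, -0.2478, 0.2185]
tcp_rot: [[0.043, 0.999, -0.0], [0.999, -0.043, -0.0], [-0.0, -0.0, -1.0]]
ft_force: [-0.2, -0.8, -0.6]
gripper_width: 0.093
```

```bash
cat >> h.py <<'E'
def units(p,z=None):
    "shift in tool units from measured TCP to world point"
    s=read_state();R=np.array(s["tcp_rot"]).reshape(3,3)
    return np.round(R.T@(np.asarray(p)-s["tcp_pos"])/.025,2)
E
python3 - <<'E'
from h import *
w=shot("wrist","w1.png");s=read_state();print(s["tcp_pos"],np.round(s["tcp_rot"],3),s["time"])
for k in PIN: print(k,[(np.round(r["box"]).tolist(),round(r["p"],2)) for r in models.search_frame(f"pin_{k}_center","wrist")][:2])
print(fitpin([w],13,.453,-.245),proj(w,(.453,-.245,0)))
E
```

```text
[ 0.45304843 -0.24769861  0.2185335 ] [[ 0.043  0.999 -0.   ]
 [ 0.999 -0.043 -0.   ]
 [-0.    -0.    -1.   ]] 3.05
13 [([310.0, 198.0, 16.0, 21.0], 0.89)]
16 []
19 [([322.0, 0.0, 40.0, 19.0], 0.56)]
25 []
(array([ 0.45343728, -0.24289207]), np.float64(12.15977229601518)) [316.04261895 205.77592514]
```

View pics/w1.png

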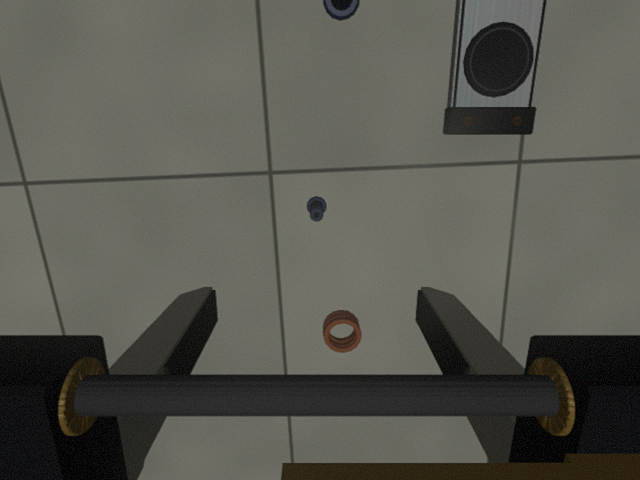

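```bash
cat >> h.py <<'E'
def bluemask(d):
    im=cv2.GaussianBlur(d["image"],(3,3),0).astype(float)
    return (im[...,2]>1.18*im[...,0]).astype(np.uint8)
def wpads(d,z=.016):
    im=cv2.GaussianBlur(d["image"],(3,3),0);hsv=cv2.cvtColor(im,cv2.COLOR_RGB2HSV);o=[]
    for c,m in(("r",(hsv[...,1]>120)&((hsv[...,0]<8)|(hsv[...,0]>172))),("k",im.max(2)<60)):
        for q in cv2.findContours(m.astype(np.uint8),cv2.RETR_EXTERNAL,cv2.CHAIN_APPROX_NONE)[0]:
            if len(q)<60: continue
            P=np.array([ray(d,*p,z)[:2] for p in q[:,0]])
            b=P.min(0),P.max(0); e=b[1]-b[0]
            if (abs(e-.06)<.008).all(): o.append((c,*np.round((b[0]+b[1])/2,4),*np.round(e,3)))
    return o
E
python3 - <<'E'
from h import *
w=shot("wrist");t=shot("top");s=shot("side")
print(fitpin([w],13,.453,-.245),wpads(w))
for k,p in {16:(.462,.22),25:(.453,.072),19:(.484,-.065),13:(.453,-.245)}.items():
    for D in([t,s],[t],[s]): 
        x,f=fitpin(D,k,*p); print(k,np.round(x,4),round(f,2),end=" ")
    print()
m=bluemask(w);print(cv2.boundingRect(m[100:300,280:360]))
E
```

```text
(array([ 0.45341324, -0.24290289]), np.float64(1.6218200100553042)) [('k', np.float64(0.6153), np.float64(-0.1203), np.float64(0.06), np.float64(0.059))]
16 [0.461  0.2226] 2.25 16 [0.4629 0.2177] 1.83 16 [0.4612 0.223 ] 0.41 
25 [0.4528 0.0712] 1.33 25 [0.4525 0.0695] 1.02 25 [0.4523 0.071 ] 0.31 
19 [ 0.4828 -0.064 ] 1.2 19 [ 0.4827 -0.0668] 0.81 19 [ 0.4831 -0.0657] 0.39 
13 [ 0.4531 -0.243 ] 1.86 13 [ 0.4526 -0.2425] 1.09 13 [ 0.4531 -0.2463] 0.77 
(28, 99, 17, 22)
```

Wrist view: pin 13 is at (317,208), between the fingers, with pad d at (498,60) and the washers clear at (342,331). Descending onto pin 13.

>>> {"op": "apply_moves", "data": {
  "plan": [
    [[0.19, 0, 2], [0, 0, 0]],
    [[0.19, 0, 4], [0, 0, 0]],
    [[0.19, 0, 6], [0, 0, 0]],
    [[0.19, 0, 7], [0, 0, 0]],
    [[0.19, 0, 7.6], [0, 0, 0]],
    [[0.19, 0, 8], [0, 0, 0]],
    [[0.19, 0, 8.25], [0, 0, 0]],
    [[0.19, 0, 8.25], [0, 0, 0]],
    [[0.19, 0, 8.25], [0, 0, 0]]
  ]
}}

```text
time: 4.3
tcp_pos: [0.4543, -0.2417, 0.013]
tcp_rot: [[0.04, 0.999, 0.001], [0.999, -0.04, -0.0], [-0.0, 0.001, -1.0]]
ft_force: [-0.6, 0.2, 0.2]
gripper_width: 0.0931
```

>>> {"op": "apply_moves", "data": {
  "plan": [
    [[0, 0, 0], [0, 0, 0]],
    [[0, 0, 0], [0, 0, 0]],
    [[0, 0, 0], [0, 0, 0]],
    [[0, 0, 0], [0, 0, 0]],
    [[0, 0, 0], [0, 0, 0]],
    [[0, 0, 0], [0, 0, 0]],
    [[0, 0, 0], [0, 0, 0]],
    [[0, 0, 0], [0, 0, 0]],
    [[0, 0, 0], [0, 0, 0]],
    [[0, 0, 0], [0, 0, 0]]
  ],
  "gripper": 0
}}

```text
time: 5.3
tcp_pos: [0.4539, -0.2415, 0.0123]
tcp_rot: [[0.04, 0.999, -0.0], [0.999, -0.04, -0.0], [-0.0, -0.0, -1.0]]
ft_force: [0.2, -0.3, 0.1]
gripper_width: 0.0177
```

>>> {"op": "apply_moves", "data": {
  "plan": [
    [[0, 0, 0], [0, 0, 0]],
    [[0, 0, 0], [0, 0, 0]],
    [[0, 0, 0], [0, 0, 0]],
    [[0, 0, -0.4], [0, 0, 0]],
    [[0, 0, -1.2], [0, 0, 0]],
    [[0, 0, -3], [0, 0, 0]],
    [[0, 0, -5], [0, 0, 0]],
    [[2, 1, -5.5], [0, 0, 0]],
    [[4, 2, -5.5], [0, 0, 0]],
    [[6, 3, -5.5], [0, 0, 0]],
    [[8, 4, -5.5], [0, 0, 0]],
    [[10, 5, -5.5], [0, 0, 0]],
    [[12, 6, -5.5], [0, 0, 0]],
    [[12.8, 6.2, -5.5], [0, 0, 0]],
    [[12.8, 6.2, -5.5], [0, 0, 0]],
    [[12.8, 6.2, -5.5], [0, 0, 0]],
    [[12.8, 6.2, -5.5], [0, 0, 0]],
    [[12.8, 6.2, -5.5], [0, 0, 0]]
  ]
}}

```text
time: 7.1
tcp_pos: [0.6211, 0.0697, 0.15]
tcp_rot: [[0.043, 0.999, -0.001], [0.999, -0.043, -0.001], [-0.001, -0.0, -1.0]]
ft_force: [-0.6, -0.2, -0.5]
gripper_width: 0.0124
```

Run:
```python
from h import *
s=read_state();w=shot("wrist","w2.png");print(s["tcp_pos"],np.round(s["tcp_rot"],3),s["gripper_width"],s["time"])
print(wpads(w)); p=s["tcp_pos"];print(fitpin([w],13,p[0],p[1],p[2]-.012))
```

```text
[0.62112065 0.06971681 0.15003394] [[ 0.043  0.999 -0.001]
 [ 0.999 -0.043 -0.001]
 [-0.001 -0.    -1.   ]] 0.012405297434200846 7.1
[('r', np.float64(0.6254), np.float64(0.1195), np.float64(0.058), np.float64(0.058))]
(array([0.62109451, 0.06635119]), np.float64(0.6293941982106405))
```

View pics/w2.png

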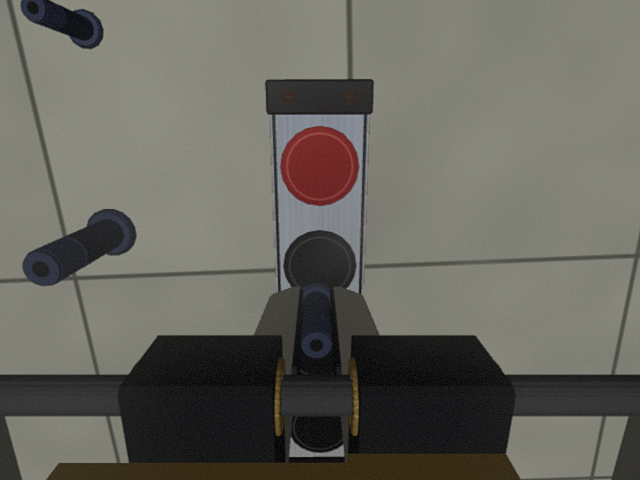

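The pin is held upright. Red pad at (319,166), next black pad at (319,265), pins 25 and 16 at left. Lowering onto the red pad.

>>> {"op": "apply_moves", "data": {
  "plan": [
    [[1.5, 0.08, 0.5], [0, 0, 0]],
    [[2.1, 0.08, 2], [0, 0, 0]],
    [[2.1, 0.08, 3.5], [0, 0, 0]],
    [[2.1, 0.08, 4.2], [0, 0, 0]],
    [[2.1, 0.08, 4.5], [0, 0, 0]],
    [[2.1, 0.08, 4.6], [0, 0, 0]],
    [[2.1, 0.08, 4.7], [0, 0, 0]],
    [[2.1, 0.08, 4.78], [0, 0, 0]],
    [[2.1, 0.08, 4.82], [0, 0, 0]],
    [[2.1, 0.08, 4.83], [0, 0, 0]],
    [[2.1, 0.08, 4.83], [0, 0, 0]],
    [[2.1, 0.08, 4.83], [0, 0, 0]]
  ]
}}

```text
time: 8.35
tcp_pos: [0.6259, 0.1244, 0.0293]
tcp_rot: [[0.04, 0.999, 0.0], [0.999, -0.04, 0.0], [0.0, 0.0, -1.0]]
ft_force: [0.1, 0.5, 0.4]
gripper_width: 0.0126
```

Run:
```python
from h import *
s=read_state();w=shot("wrist","w3.png");print(s["tcp_pos"],s["ft_force"],s["gripper_width"],s["time"])
print(wpads(w)); p=s["tcp_pos"];print(fitpin([w],13,p[0],p[1],p[2]-.0123))
```

```text
[0.62592566 0.12444567 0.02932325] [0.14749855 0.50568713 0.44841336] 0.012619352915872897 8.35
[]
(array([0.62596001, 0.12211501]), np.float64(1.0503861660271046))
```

View pics/w3.png

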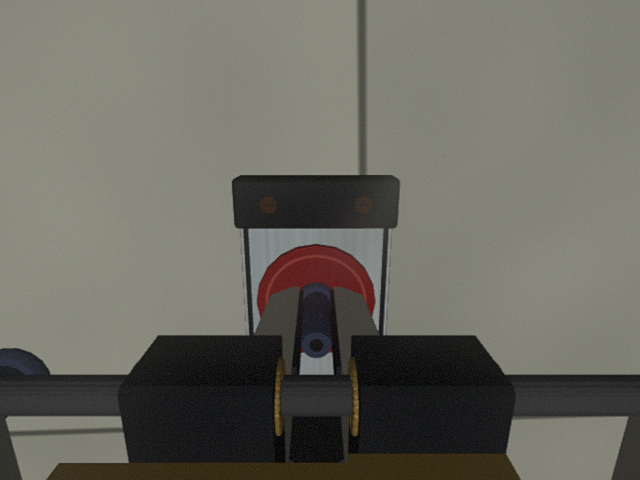

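Run:
```python
from h import *
s=read_state();w=shot("wrist");print(s["tcp_pos"])
print("far edge",ray(w,316,245,.016),"left/right",ray(w,257,297,.016),ray(w,375,297,.016))
print("headfar",ray(w,317,283,.0185),"toprim",ray(w,316,346,.058))
```

```text
[0.62589876 0.12441867 0.02926719]
far edge [0.6269618 0.1495839 0.016    ] left/right [0.59646265 0.1235902  0.016     ] [0.65532681 0.12128987 0.016     ]
headfar [0.62672016 0.13099342 0.0185    ] toprim [0.62584485 0.12051349 0.058     ]
```

>>> {"op": "apply_moves", "data": {
  "plan": [
    [[-0.05, 0, 0], [0, 0, 0]],
    [[-0.05, 0, 0.01], [0, 0, 0]],
    [[-0.05, 0, 0.01], [0, 0, 0]]
  ]
}}

```text
time: 8.75
tcp_pos: [0.6257, 0.1231, 0.0288]
tcp_rot: [[0.04, 0.999, -0.0], [0.999, -0.04, -0.0], [-0.0, -0.0, -1.0]]
ft_force: [1.0, -0.8, -1.0]
gripper_width: 0.0125
```

>>> {"op": "apply_moves", "data": {
  "plan": [
    [[0, 0, 0], [0, 0, 0]],
    [[0, 0, 0], [0, 0, 0]],
    [[0, 0, 0], [0, 0, 0]],
    [[0, 0, 0], [0, 0, 0]],
    [[0, 0, 0], [0, 0, 0]],
    [[0, 0, 0], [0, 0, 0]],
    [[0, 0, -0.5], [0, 0, 0]],
    [[0, 0, -1.5], [0, 0, 0]],
    [[0, 0, -3.5], [0, 0, 0]],
    [[0, 0, -5.5], [0, 0, 0]],
    [[1, -2, -6.8], [0, 0, 0]],
    [[2, -4, -6.8], [0, 0, 0]],
    [[3.5, -5.6, -6.8], [0, 0, 0]],
    [[3.6, -6.7, -6.8], [0, 0, 0]],
    [[3.6, -6.7, -6.8], [0, 0, 0]],
    [[3.6, -6.7, -6.8], [0, 0, 0]],
    [[3.6, -6.7, -6.8], [0, 0, 0]],
    [[3.6, -6.7, -6.8], [0, 0, 0]]
  ],
  "gripper": 1
}}

```text
time: 10.55
tcp_pos: [0.4633, 0.2191, 0.1989]
tcp_rot: [[0.042, 0.999, 0.0], [0.999, -0.042, -0.0], [-0.0, 0.0, -1.0]]
ft_force: [-0.1, -0.4, -0.6]
gripper_width: 0.0929
```

Run:
```python
from h import *
s=read_state();w=shot("wrist","w4.png");print(s["tcp_pos"],np.round(s["tcp_rot"],3),s["gripper_width"],s["time"])
print(wpads(w)); x=fitpin([w],16,.4625,.220);print(x,fitpin([w],13,.626,.12,.016))
print(units((*x[0],.018)))
```

```text
[0.46325046 0.21908345 0.19889634] [[ 0.042  0.999  0.   ]
 [ 0.999 -0.042 -0.   ]
 [-0.     0.    -1.   ]] 0.09286616191703809 10.55
[('r', np.float64(0.6267), np.float64(0.1209), np.float64(0.056), np.float64(0.057))]
(array([0.46125798, 0.22443475]), np.float64(1.278840579710145)) (array([0.62514289, 0.12061015]), np.float64(0.6311615229051262))
[ 0.21 -0.08  7.23]
```

View pics/w4.png

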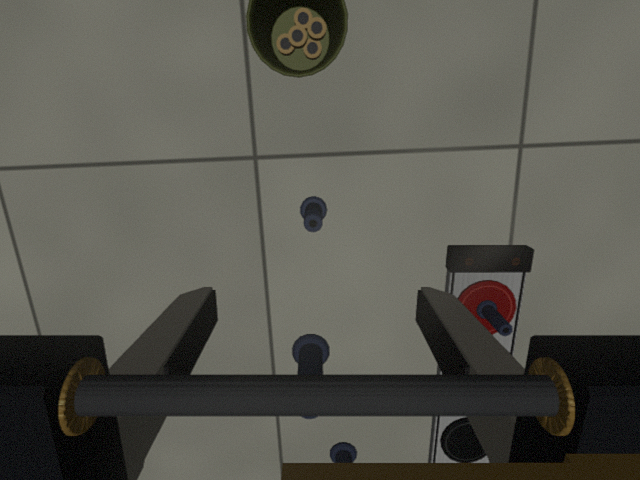

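Pin 13 stands centred on the red pad at (488,308), and pin 16 is between the fingers at (314,212).

Run:
```python
from h import *
w=shot("wrist"); m=bluemask(w)[180:245,285:345];x,y,a,b=cv2.boundingRect(m);x+=285;y+=180;print(x,y,a,b)
print("far",ray(w,x+a/2,y,.005)-[0,.013,0],"l/r",ray(w,x,y+13,.005),ray(w,x+a,y+13,.005))
print("pin near edge of top",ray(w,314,231,.056)+[0,.008,0])
```

```text
301 198 25 33
far [0.46136035 0.22136557 0.005     ] l/r [0.44911589 0.22255032 0.005     ] [0.47253893 0.22158329 0.005     ]
pin near edge of top [0.46133916 0.22437212 0.056     ]
```

>>> {"op": "apply_moves", "data": {
  "plan": [
    [[0.16, -0.08, 2], [0, 0, 0]],
    [[0.16, -0.08, 4], [0, 0, 0]],
    [[0.16, -0.08, 5.5], [0, 0, 0]],
    [[0.16, -0.08, 6.3], [0, 0, 0]],
    [[0.16, -0.08, 6.8], [0, 0, 0]],
    [[0.16, -0.08, 7.15], [0, 0, 0]],
    [[0.16, -0.08, 7.15], [0, 0, 0]],
    [[0.16, -0.08, 7.15], [0, 0, 0]]
  ]
}}

```text
time: 11.45
tcp_pos: [0.4605, 0.2238, 0.0203]
tcp_rot: [[0.041, 0.999, 0.0], [0.999, -0.041, 0.0], [0.0, 0.0, -1.0]]
ft_force: [-0.8, 0.1, -0.4]
gripper_width: 0.0933
```

>>> {"op": "apply_moves", "data": {
  "plan": [
    [[0, 0, 0], [0, 0, 0]],
    [[0, 0, 0], [0, 0, 0]],
    [[0, 0, 0], [0, 0, 0]],
    [[0, 0, 0], [0, 0, 0]],
    [[0, 0, 0], [0, 0, 0]],
    [[0, 0, 0], [0, 0, 0]],
    [[0, 0, 0], [0, 0, 0]],
    [[0, 0, 0], [0, 0, 0]],
    [[0, 0, 0], [0, 0, 0]],
    [[0, 0, 0], [0, 0, 0]],
    [[0, 0, 0], [0, 0, 0]],
    [[0, 0, 0], [0, 0, 0]],
    [[0, 0, 0], [0, 0, 0]]
  ],
  "gripper": 0
}}

```text
time: 12.75
tcp_pos: [0.4602, 0.2239, 0.0201]
tcp_rot: [[0.04, 0.999, -0.0], [0.999, -0.04, -0.0], [-0.0, -0.0, -1.0]]
ft_force: [0.1, -0.1, -0.2]
gripper_width: 0.0152
```

>>> {"op": "apply_moves", "data": {
  "plan": [
    [[0, 0, -0.4], [0, 0, 0]],
    [[0, 0, -1.2], [0, 0, 0]],
    [[0, 0, -3], [0, 0, 0]],
    [[0, 0, -5], [0, 0, 0]],
    [[-1, 1, -5.5], [0, 0, 0]],
    [[-2.3, 2.3, -5.5], [0, 0, 0]],
    [[-3.6, 3.6, -5.5], [0, 0, 0]],
    [[-5, 5, -5.5], [0, 0, 0]],
    [[-6.3, 6.3, -5.5], [0, 0, 0]],
    [[-6.95, 6.7, -5.5], [0, 0, 0]],
    [[-6.95, 6.7, -5.5], [0, 0, 0]],
    [[-6.95, 6.7, -5.5], [0, 0, 0]],
    [[-6.95, 6.7, -5.5], [0, 0, 0]]
  ]
}}

```text
time: 14.05
tcp_pos: [0.6197, 0.0451, 0.158]
tcp_rot: [[0.038, 0.999, -0.0], [0.999, -0.038, 0.001], [0.001, -0.0, -1.0]]
ft_force: [-0.1, -0.3, 0.3]
gripper_width: 0.0156
```

Run:
```python
from h import *
s=read_state();w=shot("wrist","w5.png");print(s["tcp_pos"],np.round(s["tcp_rot"],3),s["gripper_width"],s["time"])
print(wpads(w)); p=s["tcp_pos"]; x=fitpin([w],16,*p[:2],p[2]-.02);print(x)
d=np.array([.622,.0396])-x[0]; print(units((p[0]+d[0],p[1]+d[1],.036)))
```

```text
[0.61968544 0.04514973 0.15803551] [[ 0.038  0.999 -0.   ]
 [ 0.999 -0.038  0.001]
 [ 0.001 -0.    -1.   ]] 0.015614037659854155 14.05
[('r', np.float64(0.6254), np.float64(0.1197), np.float64(0.058), np.float64(0.058))]
(array([0.61988723, 0.04559237]), np.float64(0.5939484612480599))
[-0.25  0.09  4.88]
```

>>> {"op": "apply_moves", "data": {
  "plan": [
    [[-0.23, 0.09, 2], [0, 0, 0]],
    [[-0.23, 0.09, 3.5], [0, 0, 0]],
    [[-0.23, 0.09, 4.2], [0, 0, 0]],
    [[-0.23, 0.09, 4.5], [0, 0, 0]],
    [[-0.23, 0.09, 4.7], [0, 0, 0]],
    [[-0.23, 0.09, 4.8], [0, 0, 0]],
    [[-0.23, 0.09, 4.85], [0, 0, 0]],
    [[-0.23, 0.09, 4.85], [0, 0, 0]],
    [[-0.23, 0.09, 4.85], [0, 0, 0]]
  ]
}}

```text
time: 15.0
tcp_pos: [0.623, 0.0376, 0.037]
tcp_rot: [[0.04, 0.999, 0.001], [0.999, -0.04, 0.0], [0.0, 0.001, -1.0]]
ft_force: [-0.2, 0.2, -0.8]
gripper_width: 0.0155
```

Run:
```python
from h import *
s=read_state();w=shot("wrist","w6.png");print(s["tcp_pos"],s["ft_force"],s["gripper_width"],s["time"])
p=s["tcp_pos"]; x=fitpin([w],16,*p[:2],p[2]-.02);print(x)
v=w["image"].max(2)[200:300,310:322].mean(1);print(np.round(v).astype(int).tolist())
```

```text
[0.62296018 0.03763919 0.03704986] [-0.22295672  0.20211373 -0.77666098] 0.015467261702404552 15.0
(array([0.62294484, 0.03776513]), np.float64(0.42391262144117225))
[147, 147, 147, 146, 146, 147, 146, 147, 146, 146, 146, 146, 147, 146, 147, 146, 146, 146, 146, 145, 145, 146, 146, 146, 147, 146, 120, 49, 38, 47, 44, 45, 44, 44, 45, 44, 48, 60, 64, 60, 46, 43, 44, 45, 42, 43, 44, 44, 43, 43, 42, 43, 43, 43, 42, 43, 42, 42, 42, 41, 40, 41, 40, 41, 40, 40, 41, 42, 54, 64, 62, 63, 63, 66, 70, 70, 70, 70, 68, 53, 41, 41, 43, 40, 42, 41, 41, 39, 41, 39, 40, 40, 39, 39, 40, 38, 40, 37, 37, 39]
```

View pics/w6.png

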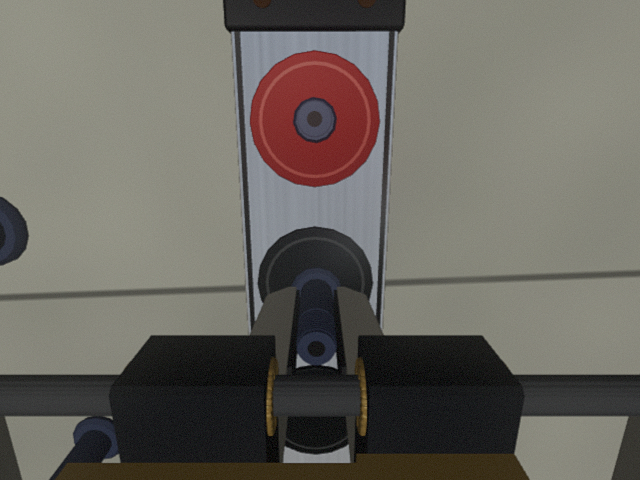

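Run:
```python
from h import *
w=shot("wrist")
print(ray(w,316,226.5,.016)-[0,.03,0],ray(w,316,268,.022)-[0,.013,0],ray(w,258.5,277,.016),ray(w,372,277,.016))
```

```text
[0.62427659 0.03997705 0.016     ] [0.62350382 0.0374481  0.022     ] [0.59378025 0.04446433 0.016     ] [0.65190115 0.04216112 0.016     ]
```

>>> {"op": "apply_moves", "data": {
  "plan": [
    [[0.08, 0, 0], [0, 0, 0]],
    [[0.08, 0, 0.03], [0, 0, 0]],
    [[0.08, 0, 0.03], [0, 0, 0]],
    [[0.08, 0, 0.03], [0, 0, 0]]
  ]
}}

```text
time: 15.5
tcp_pos: [0.6229, 0.0401, 0.036]
tcp_rot: [[0.04, 0.999, 0.001], [0.999, -0.04, 0.0], [0.0, 0.001, -1.0]]
ft_force: [-0.7, 0.7, 5.2]
gripper_width: 0.0158
```

>>> {"op": "apply_moves", "data": {
  "plan": [
    [[0, 0, 0], [0, 0, 0]],
    [[0, 0, 0], [0, 0, 0]],
    [[0, 0, 0], [0, 0, 0]],
    [[0, 0, 0], [0, 0, 0]],
    [[0, 0, 0], [0, 0, 0]],
    [[0, 0, 0], [0, 0, 0]],
    [[0, 0, -0.5], [0, 0, 0]],
    [[0, 0, -1.5], [0, 0, 0]],
    [[0, 0, -3.5], [0, 0, 0]],
    [[0, 0, -5.5], [0, 0, 0]],
    [[-1, -1, -6.5], [0, 0, 0]],
    [[-2.3, -2.5, -6.5], [0, 0, 0]],
    [[-3.5, -4, -6.5], [0, 0, 0]],
    [[-4.5, -5.4, -6.5], [0, 0, 0]],
    [[-4.5, -5.4, -6.5], [0, 0, 0]],
    [[-4.5, -5.4, -6.5], [0, 0, 0]],
    [[-4.5, -5.4, -6.5], [0, 0, 0]],
    [[-4.5, -5.4, -6.5], [0, 0, 0]]
  ],
  "gripper": 1
}}

```text
time: 17.3
tcp_pos: [0.4844, -0.0663, 0.1983]
tcp_rot: [[0.039, 0.999, 0.001], [0.999, -0.039, 0.001], [0.001, 0.001, -1.0]]
ft_force: [0.2, -0.2, 0.7]
gripper_width: 0.093
```

Run:
```python
from h import *
s=read_state();w=shot("wrist","w7.png");print(s["tcp_pos"],np.round(s["tcp_rot"],3),s["gripper_width"],s["time"])
print(wpads(w)); x=fitpin([w],19,.483,-.065);print(x,fitpin([w],16,.622,.04,.016))
m=bluemask(w)[150:250,280:360];a=cv2.boundingRect(m);print(a,ray(w,280+a[0]+a[2]/2,150+a[1],.006)-[0,.016,0])
print(units((*x[0],.03)))
```

```text
[ 0.48439432 -0.06633917  0.19829161] [[ 0.039  0.999  0.001]
 [ 0.999 -0.039  0.001]
 [ 0.001  0.001 -1.   ]] 0.09297743063921539 17.3
[('k', np.float64(0.6153), np.float64(-0.1196), np.float64(0.059), np.float64(0.059)), ('k', np.float64(0.6189), np.float64(-0.04), np.float64(0.059), np.float64(0.058)), ('k', np.float64(0.6213), np.float64(0.0395), np.float64(0.058), np.float64(0.058))]
(array([ 0.48244047, -0.06302008]), np.float64(1.090893538623503)) (array([0.62134359, 0.03932693]), np.float64(0.97916570044575))
(18, 47, 31, 44) [ 0.48279803 -0.06574738  0.006     ]
[ 0.13 -0.08  6.73]
```

View pics/w7.png

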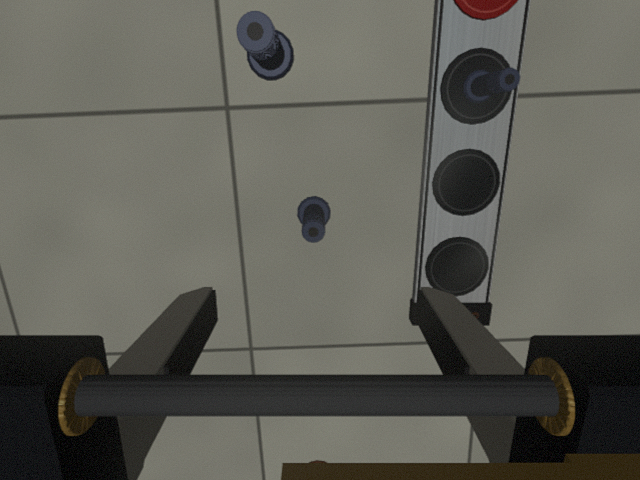

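Pin 16 stands on the second pad at (484,85). Pin 19 is between the fingers at (314,215), and the two free pads are at (466,182) and (457,266).

>>> {"op": "apply_moves", "data": {
  "plan": [
    [[0.08, -0.07, 2], [0, 0, 0]],
    [[0.08, -0.07, 3.8], [0, 0, 0]],
    [[0.08, -0.07, 5.2], [0, 0, 0]],
    [[0.08, -0.07, 6], [0, 0, 0]],
    [[0.08, -0.07, 6.5], [0, 0, 0]],
    [[0.08, -0.07, 6.8], [0, 0, 0]],
    [[0.08, -0.07, 6.8], [0, 0, 0]],
    [[0.08, -0.07, 6.8], [0, 0, 0]]
  ]
}}

```text
time: 18.15
tcp_pos: [0.4819, -0.0649, 0.0283]
tcp_rot: [[0.04, 0.999, 0.0], [0.999, -0.04, -0.0], [-0.0, 0.0, -1.0]]
ft_force: [0.8, -0.8, 0.5]
gripper_width: 0.0927
```

>>> {"op": "apply_moves", "data": {
  "plan": [
    [[0, 0, 0], [0, 0, 0]],
    [[0, 0, 0], [0, 0, 0]],
    [[0, 0, 0], [0, 0, 0]],
    [[0, 0, 0], [0, 0, 0]],
    [[0, 0, 0], [0, 0, 0]],
    [[0, 0, 0], [0, 0, 0]],
    [[0, 0, 0], [0, 0, 0]],
    [[0, 0, 0], [0, 0, 0]],
    [[0, 0, 0], [0, 0, 0]],
    [[0, 0, 0], [0, 0, 0]],
    [[0, 0, 0], [0, 0, 0]],
    [[0, 0, 0], [0, 0, 0]],
    [[0, 0, 0], [0, 0, 0]]
  ],
  "gripper": 0,
  "grip_force": 25
}}

```text
time: 19.45
tcp_pos: [0.4815, -0.0652, 0.028]
tcp_rot: [[0.04, 0.999, -0.0], [0.999, -0.04, -0.0], [-0.0, -0.0, -1.0]]
ft_force: [0.5, 0.1, -1.0]
gripper_width: 0.0186
```

>>> {"op": "apply_moves", "data": {
  "plan": [
    [[0, 0, -0.4], [0, 0, 0]],
    [[0, 0, -1.2], [0, 0, 0]],
    [[0, 0, -3], [0, 0, 0]],
    [[0, 0, -5], [0, 0, 0]],
    [[0.2, 1, -5.6], [0, 0, 0]],
    [[0.5, 2.5, -5.6], [0, 0, 0]],
    [[0.9, 4, -5.6], [0, 0, 0]],
    [[1.18, 5.4, -5.6], [0, 0, 0]],
    [[1.18, 5.4, -5.6], [0, 0, 0]],
    [[1.18, 5.4, -5.6], [0, 0, 0]],
    [[1.18, 5.4, -5.6], [0, 0, 0]],
    [[1.18, 5.4, -5.6], [0, 0, 0]]
  ]
}}

```text
time: 20.65
tcp_pos: [0.6165, -0.0416, 0.1683]
tcp_rot: [[0.041, 0.999, -0.001], [0.999, -0.041, -0.0], [-0.0, -0.001, -1.0]]
ft_force: [-0.5, -0.1, -0.8]
gripper_width: 0.0189
```

Run:
```python
from h import *
s=read_state();w=shot("wrist","w8.png");print(s["tcp_pos"],np.round(s["tcp_rot"],3),s["gripper_width"],s["time"])
print(wpads(w)); p=s["tcp_pos"]; x=fitpin([w],19,*p[:2],p[2]-.0283);print(x)
d=np.array([.6188,-.0400])-x[0]; print(units((p[0]+d[0],p[1]+d[1],.0443)))
```

```text
[ 0.61646758 -0.04159687  0.16833696] [[ 0.041  0.999 -0.001]
 [ 0.999 -0.041 -0.   ]
 [-0.    -0.001 -1.   ]] 0.018918640198517654 20.65
[('k', np.float64(0.6222), np.float64(0.0394), np.float64(0.057), np.float64(0.057))]
(array([ 0.61669306, -0.03996077]), np.float64(0.5407492354740061))
[0.   0.08 4.96]
```

>>> {"op": "apply_moves", "data": {
  "plan": [
    [[0, 0.08, 2], [0, 0, 0]],
    [[0, 0.08, 3.5], [0, 0, 0]],
    [[0, 0.08, 4.2], [0, 0, 0]],
    [[0, 0.08, 4.6], [0, 0, 0]],
    [[0, 0.08, 4.8], [0, 0, 0]],
    [[0, 0.08, 4.9], [0, 0, 0]],
    [[0, 0.08, 4.93], [0, 0, 0]],
    [[0, 0.08, 4.93], [0, 0, 0]],
    [[0, 0.08, 4.93], [0, 0, 0]]
  ]
}}

```text
time: 21.6
tcp_pos: [0.62, -0.0414, 0.0456]
tcp_rot: [[0.04, 0.999, 0.001], [0.999, -0.04, -0.0], [-0.0, 0.001, -1.0]]
ft_force: [-0.7, -0.4, -1.3]
gripper_width: 0.0182
```

```bash
cat >> h.py <<'E'
def rows(w):
    g=cv2.GaussianBlur(w["image"],(3,3),0).max(2)[170:320,312:320].mean(1).astype(int)
    d=np.diff(g); print("jumps",[(170+i,int(g[i-1]),int(g[i+2])) for i in range(1,len(d)-1) if abs(d[i])>5])
E
python3 - <<'E'
from h import *
s=read_state();w=shot("wrist","w9.png");print(s["tcp_pos"],s["ft_force"],s["gripper_width"],s["time"])
p=s["tcp_pos"]; x=fitpin([w],19,*p[:2],p[2]-.0283);print(x);rows(w)
E
```

```text
[ 0.62004029 -0.04137203  0.04559398] [-0.68691654 -0.42124463 -1.26106927] 0.018181905299274652 21.6
(array([ 0.62010556, -0.04012171]), np.float64(0.29195023224725086))
jumps [(173, 45, 68), (174, 47, 70), (176, 68, 48), (177, 70, 43), (184, 42, 109), (185, 45, 140), (186, 68, 148), (187, 109, 147), (222, 147, 92), (223, 146, 54), (224, 131, 43), (225, 92, 45), (233, 44, 63), (234, 48, 60), (236, 63, 43), (237, 60, 43), (254, 42, 62), (255, 44, 66), (268, 73, 47), (269, 69, 45), (306, 38, 53)]
```

View pics/w9.png

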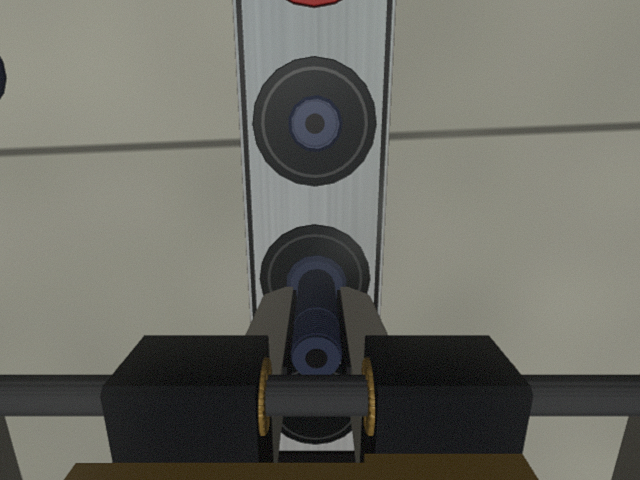

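Run:
```python
from h import *
w=shot("wrist")
print(ray(w,316,224.3,.016)-[0,.03,0],ray(w,316,255.5,.0235)-[0,.016,0],ray(w,260,277,.016),ray(w,370,277,.016))
```

```text
[ 0.62128639 -0.03998109  0.016     ] [ 0.62071758 -0.04036758  0.0235    ] [ 0.59015704 -0.03785928  0.016     ] [ 0.64905579 -0.04018958  0.016     ]
```

>>> {"op": "apply_moves", "data": {
  "plan": [
    [[0.01, 0, 0.03], [0, 0, 0]],
    [[0.01, 0, 0.05], [0, 0, 0]],
    [[0.01, 0, 0.05], [0, 0, 0]],
    [[0.01, 0, 0.05], [0, 0, 0]]
  ]
}}

```text
time: 22.1
tcp_pos: [0.6198, -0.041, 0.044]
tcp_rot: [[0.04, 0.999, 0.0], [0.999, -0.04, -0.0], [-0.0, 0.0, -1.0]]
ft_force: [-2.2, -0.3, 5.5]
gripper_width: 0.0185
```

>>> {"op": "apply_moves", "data": {
  "plan": [
    [[0, 0, 0], [0, 0, 0]],
    [[0, 0, 0], [0, 0, 0]],
    [[0, 0, 0], [0, 0, 0]],
    [[0, 0, 0], [0, 0, 0]],
    [[0, 0, 0], [0, 0, 0]],
    [[0, 0, 0], [0, 0, 0]],
    [[0, 0, -0.5], [0, 0, 0]],
    [[0, 0, -1.5], [0, 0, 0]],
    [[0, 0, -3.5], [0, 0, 0]],
    [[0, 0, -5.5], [0, 0, 0]],
    [[0.5, -1, -6.2], [0, 0, 0]],
    [[1.5, -2.5, -6.2], [0, 0, 0]],
    [[2.5, -4, -6.2], [0, 0, 0]],
    [[3.5, -5.5, -6.2], [0, 0, 0]],
    [[4.2, -6.9, -6.2], [0, 0, 0]],
    [[4.2, -6.9, -6.2], [0, 0, 0]],
    [[4.2, -6.9, -6.2], [0, 0, 0]],
    [[4.2, -6.9, -6.2], [0, 0, 0]],
    [[4.2, -6.9, -6.2], [0, 0, 0]]
  ],
  "gripper": 1
}}

```text
time: 24.0
tcp_pos: [0.4526, 0.0703, 0.1987]
tcp_rot: [[0.042, 0.999, 0.0], [0.999, -0.042, 0.0], [0.0, 0.0, -1.0]]
ft_force: [1.0, 0.8, 0.7]
gripper_width: 0.0927
```

Run:
```python
from h import *
s=read_state();w=shot("wrist","w10.png");print(s["tcp_pos"],np.round(s["tcp_rot"],3),s["gripper_width"],s["time"])
print(wpads(w)); x=fitpin([w],25,.4525,.071);print(x,fitpin([w],16,.622,.04,.016),fitpin([w],13,.625,.1195,.016))
m=bluemask(w)[150:260,275:365];a=cv2.boundingRect(m);print(a,ray(w,275+a[0]+a[2]/2,150+a[1],.008)-[0,.02,0])
print(units((*x[0],.036)))
```

```text
[0.45259861 0.07031223 0.19871495] [[ 0.042  0.999  0.   ]
 [ 0.999 -0.042  0.   ]
 [ 0.     0.    -1.   ]] 0.0927396563777599 24.0
[('r', np.float64(0.6248), np.float64(0.1195), np.float64(0.058), np.float64(0.058))]
(array([0.45123632, 0.07406232]), np.float64(1.173185716892755)) (array([0.62226008, 0.03928613]), np.float64(2.1507838770251975)) (array([0.62442868, 0.11972074]), np.float64(1.1802702428121508))
(20, 43, 38, 58) [0.45162906 0.07080369 0.008     ]
[ 0.15 -0.05  6.5 ]
```

View pics/w10.png

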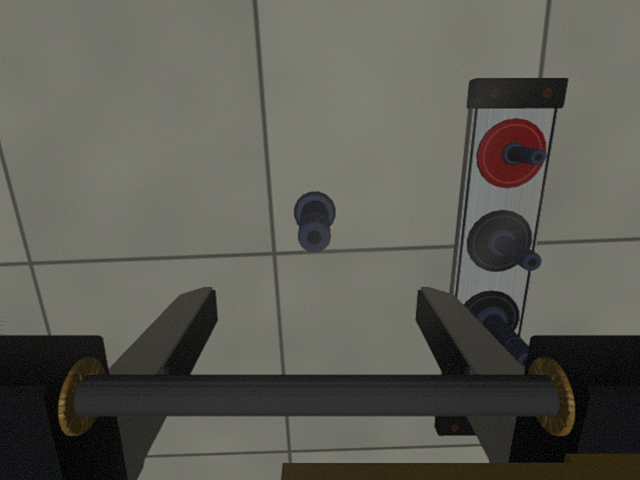

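Three pins stand on their pads, at (512,153), (500,240) and (490,312). Pin 25 is between the fingers at (315,220).

>>> {"op": "apply_moves", "data": {
  "plan": [
    [[0.09, -0.05, 2], [0, 0, 0]],
    [[0.09, -0.05, 3.8], [0, 0, 0]],
    [[0.09, -0.05, 5.2], [0, 0, 0]],
    [[0.09, -0.05, 6], [0, 0, 0]],
    [[0.09, -0.05, 6.4], [0, 0, 0]],
    [[0.09, -0.05, 6.5], [0, 0, 0]],
    [[0.09, -0.05, 6.5], [0, 0, 0]],
    [[0.09, -0.05, 6.5], [0, 0, 0]]
  ]
}}

```text
time: 24.85
tcp_pos: [0.451, 0.0731, 0.037]
tcp_rot: [[0.041, 0.999, 0.002], [0.999, -0.041, 0.0], [0.0, 0.002, -1.0]]
ft_force: [-0.6, 0.2, 0.1]
gripper_width: 0.0925
```

>>> {"op": "apply_moves", "data": {
  "plan": [
    [[0, 0, 0], [0, 0, 0]],
    [[0, 0, 0], [0, 0, 0]],
    [[0, 0, 0], [0, 0, 0]],
    [[0, 0, 0], [0, 0, 0]],
    [[0, 0, 0], [0, 0, 0]],
    [[0, 0, 0], [0, 0, 0]],
    [[0, 0, 0], [0, 0, 0]],
    [[0, 0, 0], [0, 0, 0]],
    [[0, 0, 0], [0, 0, 0]],
    [[0, 0, 0], [0, 0, 0]],
    [[0, 0, 0], [0, 0, 0]],
    [[0, 0, 0], [0, 0, 0]],
    [[0, 0, 0], [0, 0, 0]]
  ],
  "gripper": 0,
  "grip_force": 30
}}

```text
time: 26.15
tcp_pos: [0.4503, 0.0731, 0.036]
tcp_rot: [[0.04, 0.999, -0.0], [0.999, -0.04, -0.0], [-0.0, -0.0, -1.0]]
ft_force: [0.0, 0.8, -1.2]
gripper_width: 0.0247
```

>>> {"op": "apply_moves", "data": {
  "plan": [
    [[0, 0, -0.4], [0, 0, 0]],
    [[0, 0, -1.2], [0, 0, 0]],
    [[0, 0, -3], [0, 0, 0]],
    [[0, 0, -5], [0, 0, 0]],
    [[-0.5, 0.5, -5.6], [0, 0, 0]],
    [[-1.7, 1.5, -5.6], [0, 0, 0]],
    [[-3, 2.8, -5.6], [0, 0, 0]],
    [[-4.3, 4, -5.6], [0, 0, 0]],
    [[-5.6, 5.2, -5.6], [0, 0, 0]],
    [[-6.8, 6.3, -5.6], [0, 0, 0]],
    [[-7.4, 6.87, -5.6], [0, 0, 0]],
    [[-7.4, 6.87, -5.6], [0, 0, 0]],
    [[-7.4, 6.87, -5.6], [0, 0, 0]],
    [[-7.4, 6.87, -5.6], [0, 0, 0]],
    [[-7.4, 6.87, -5.6], [0, 0, 0]]
  ]
}}

```text
time: 27.65
tcp_pos: [0.6139, -0.1175, 0.1762]
tcp_rot: [[0.039, 0.999, -0.0], [0.999, -0.039, 0.0], [0.0, -0.0, -1.0]]
ft_force: [-0.4, -0.7, -1.9]
gripper_width: 0.0244
```

Run:
```python
from h import *
s=read_state();w=shot("wrist","w11.png");print(s["tcp_pos"],np.round(s["tcp_rot"],3),s["gripper_width"],s["time"])
print(wpads(w)); p=s["tcp_pos"]; x=fitpin([w],25,*p[:2],p[2]-.0362);print(x)
d=np.array([.6155,-.1200])-x[0]; print(units((p[0]+d[0],p[1]+d[1],.0522)))
```

```text
[ 0.61392663 -0.11745194  0.17623002] [[ 0.039  0.999 -0.   ]
 [ 0.999 -0.039  0.   ]
 [ 0.    -0.    -1.   ]] 0.024449535583194716 27.65
[('k', np.float64(0.6194), np.float64(-0.0408), np.float64(0.057), np.float64(0.058))]
(array([ 0.61410586, -0.11211558]), np.float64(0.5933205520037007))
[-0.31  0.06  4.96]
```

>>> {"op": "apply_moves", "data": {
  "plan": [
    [[-0.15, 0.06, 2], [0, 0, 0]],
    [[-0.15, 0.06, 3.5], [0, 0, 0]],
    [[-0.15, 0.06, 4.2], [0, 0, 0]],
    [[-0.15, 0.06, 4.6], [0, 0, 0]],
    [[-0.15, 0.06, 4.8], [0, 0, 0]],
    [[-0.15, 0.06, 4.88], [0, 0, 0]],
    [[-0.15, 0.06, 4.92], [0, 0, 0]],
    [[-0.15, 0.06, 4.92], [0, 0, 0]],
    [[-0.15, 0.06, 4.92], [0, 0, 0]]
  ]
}}

```text
time: 28.6
tcp_pos: [0.6163, -0.1226, 0.0539]
tcp_rot: [[0.04, 0.999, 0.001], [0.999, -0.04, -0.0], [-0.0, 0.001, -1.0]]
ft_force: [-0.2, 0.1, -2.4]
gripper_width: 0.0245
```

Run:
```python
from h import *
s=read_state();w=shot("wrist","w12.png");print(s["tcp_pos"],s["ft_force"],s["gripper_width"],s["time"])
p=s["tcp_pos"]; x=fitpin([w],25,*p[:2],p[2]-.0362);print(x);rows(w)
for v in range(220,255,2): print(v,ray(w,316,v,.016)[1].round(4)-.03,ray(w,316,v,.024)[1].round(4)-.02)
```

```text
[ 0.61628391 -0.12255343  0.05389483] [-0.17231286  0.1379288  -2.43496332] 0.024489779326400476 28.6
(array([ 0.6166948 , -0.11649227]), np.float64(0.4161458411469663))
jumps [(172, 71, 44), (173, 66, 42), (179, 43, 100), (180, 44, 135), (181, 61, 146), (182, 100, 144), (216, 145, 84), (217, 144, 49), (218, 126, 42), (219, 84, 43), (226, 42, 61), (227, 44, 62), (229, 61, 44), (230, 62, 41), (245, 40, 57), (246, 44, 59), (261, 72, 46), (262, 67, 44), (305, 37, 55), (306, 38, 56), (308, 55, 42)]
220 -0.121 -0.1091
222 -0.1221 -0.1101
224 -0.1232 -0.11120000000000001
226 -0.1243 -0.1123
228 -0.1254 -0.1133
230 -0.1265 -0.1144
232 -0.1276 -0.1155
234 -0.1288 -0.1165
236 -0.12990000000000002 -0.11760000000000001
238 -0.131 -0.1187
240 -0.1321 -0.1198
242 -0.1333 -0.12090000000000001
244 -0.13440000000000002 -0.122
246 -0.1356 -0.1231
248 -0.1367 -0.1242
250 -0.1378 -0.1253
252 -0.139 -0.12639999999999998
254 -0.1401 -0.1275
```

View pics/w12.png

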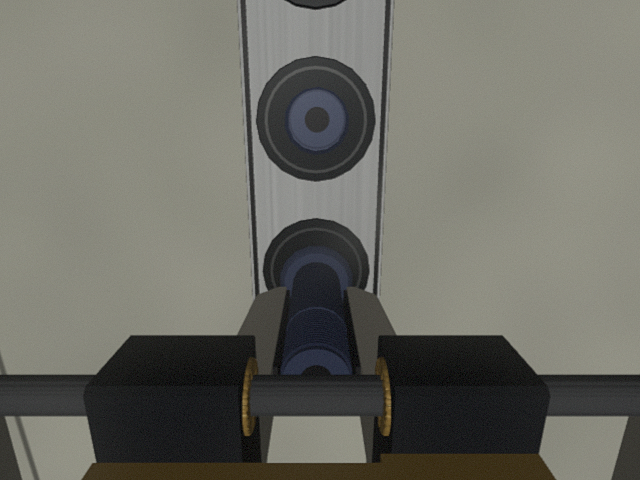

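>>> {"op": "apply_moves", "data": {
  "plan": [
    [[0.1, 0, 0], [0, 0, 0]],
    [[0.1, 0, 0.04], [0, 0, 0]],
    [[0.1, 0, 0.07], [0, 0, 0]],
    [[0.1, 0, 0.07], [0, 0, 0]],
    [[0.1, 0, 0.07], [0, 0, 0]]
  ]
}}

```text
time: 29.15
tcp_pos: [0.6162, -0.1195, 0.0521]
tcp_rot: [[0.04, 0.999, 0.001], [0.999, -0.04, -0.0], [-0.0, 0.001, -1.0]]
ft_force: [-1.2, 1.0, 7.5]
gripper_width: 0.0244
```

>>> {"op": "apply_moves", "data": {
  "plan": [
    [[0, 0, 0], [0, 0, 0]],
    [[0, 0, 0], [0, 0, 0]],
    [[0, 0, 0], [0, 0, 0]],
    [[0, 0, 0], [0, 0, 0]],
    [[0, 0, 0], [0, 0, 0]],
    [[0, 0, 0], [0, 0, 0]],
    [[0, 0, -0.5], [0, 0, 0]],
    [[0, 0, -1.5], [0, 0, 0]],
    [[0, 0, -3.5], [0, 0, 0]],
    [[0, 0, -5.5], [0, 0, 0]],
    [[-1, 0, -6], [0, 0, 0]],
    [[-2, 0, -6], [0, 0, 0]],
    [[-3, 0, -6], [0, 0, 0]],
    [[-3, 0, -6], [0, 0, 0]],
    [[-3, 0, -6], [0, 0, 0]],
    [[-3, 0, -6], [0, 0, 0]]
  ],
  "gripper": 1
}}

```text
time: 30.75
tcp_pos: [0.6131, -0.1936, 0.2018]
tcp_rot: [[0.039, 0.999, 0.0], [0.999, -0.039, 0.001], [0.001, 0.0, -1.0]]
ft_force: [-0.1, -0.1, -0.4]
gripper_width: 0.0932
```

Run:
```python
from h import *
w=shot("wrist","w13.png");s=read_state();print(s["tcp_pos"],s["time"]);print(wpads(w))
P={13:(.6254,.1196),16:(.622,.0396),19:(.6188,-.04),25:(.6154,-.12)}
t=shot("top");sd=shot("side","s13.png")
for k,p in P.items(): print(k,[np.round(fitpin([d],k,*p,.016)[0],4) for d in(w,t,sd)])
def grab(d,pts,m=40):
    q=np.array([proj(d,p) for p in pts]);l=np.maximum(q.min(0)-m,0).astype(int);h=(q.max(0)+m).astype(int)
    c=cv2.cvtColor(d["image"],cv2.COLOR_RGB2BGR)[l[1]:h[1],l[0]:h[0]];f=min(800/c.shape[1],300/c.shape[0]);return cv2.resize(c,None,fx=f,fy=f)
a=grab(t,[(.62,.16,0),(.61,-.16,0)]);b=grab(sd,[(.62,.16,0),(.61,-.16,.1)])
W=max(a.shape[1],b.shape[1]);cv2.imwrite("pics/fin.png",np.vstack([cv2.copyMakeBorder(i,0,0,0,W-i.shape[1],0) for i in(a,b)])[:600])
```

```text
[ 0.61316489 -0.19344876  0.20171163] 30.8
[('k', np.float64(0.6162), np.float64(-0.1204), np.float64(0.058), np.float64(0.058))]Traceback (most recent call last):
  File "<stdin>", line 5, in <module>
  File "h.py", line 39, in fitpin
    r=minimize(f,[x,y],method="Nelder-Mead",options=dict(initial_simplex=[[x,y],[x+.006,y],[x,y+.006]],xatol=1e-4,fatol=1e-4))
    res = _minimize_neldermead(fun, x0, args, callback, bounds=bounds,
                               **options)
    fsim[k] = func(sim[k])
              ~~~~^^^^^^^^
    fx = function(np.copy(x), *(wrapper_args + args))
  File "h.py", line 38, in f
    def f(p,i=None): return sum(np.abs(sil(d,k,p[0],p[1],z0,win=w)-m).sum()/max(1,m.sum()) for d,w,m in data)
                            ~~~^^^^^^^^^^^^^^^^^^^^^^^^^^^^^^^^^^^^^^^^^^^^^^^^^^^^^^^^^^^^^^^^^^^^^^^^^^^^^^
  File "h.py", line 38, in <genexpr>
    def f(p,i=None): return sum(np.abs(sil(d,k,p[0],p[1],z0,win=w)-m).sum()/max(1,m.sum()) for d,w,m in data)
                                       ~~~^^^^^^^^^^^^^^^^^^^^^^^^
  File "h.py", line 25, in sil
    m=np.zeros((h*S,w*S),np.uint8)
ValueError: negative dimensions are not allowed
```

View pics/w13.png

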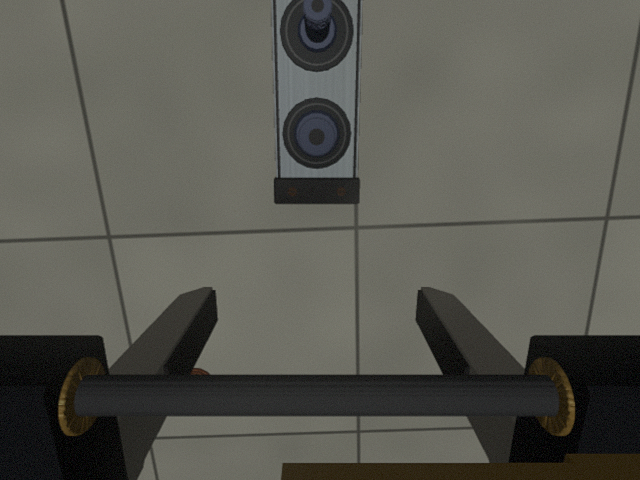

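Pins 19 (317,33) and 25 (316,133) stand upright and centred on their pads. One last look from the side.

Run:
```python
from h import *
sd=shot("side","s13.png")
P={13:(.6254,.1196),16:(.622,.0396),19:(.6188,-.04),25:(.6154,-.12)}
for k,p in P.items(): print(k,np.round(fitpin([sd],k,*p,.016)[0],4))
for t in("cup_center","washers_center"): print(t,[np.round(r["box"]).tolist() for r in models.search_frame(t,"side")][:1])
```

```text
13 [0.627  0.1192]
16 [0.6196 0.0426]
19 [ 0.6173 -0.0381]
25 [ 0.614  -0.1184]
cup_center [[157.0, 389.0, 49.0, 62.0]]
washers_center [[448.0, 195.0, 21.0, 15.0]]
```

View pics/s13.png

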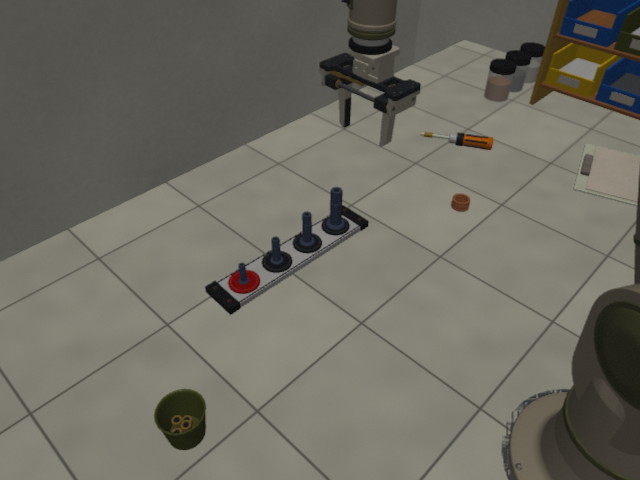

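All four pins stand in order at (243,280), (277,260), (307,242) and (336,224). The cup and washers have not moved, and the gripper is clear.

```bash
python3 -c "
from rig import order
print(order.finish_job())"
```

```text
the job is handed in; nothing more can be done
None
```

All four pins stand upright on the sample rail in order of size, with the 13 mm on the red pad, then the 16, 19 and 25 mm. I handed the job in at about 31 s of the allowed 106 s.

- **Placing:** In the wrist camera the pins were about 1–2 mm or less from the pad centres. The side camera's fit differs by up to about 3 mm, which is the same offset it showed for the pads at the start.
- **Rest of the scene:** The cup and washers are where they were, nothing fell off, and the gripper is clear. The wrist force I saw reached at most about 8 N, as the largest pin was set down.
- **Failed or disagreeing checks:**
  - The in-hand fit for the 25 mm pin was about 5 mm off because the fingers hid part of it. I used the visible head and pad edges instead and moved it 2.5 mm before letting go.
  - My final script crashed where it fitted pins out of the wrist camera's view, so the top camera was not checked again. I did the last check with the side picture instead.

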